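Centre the density bottle on the balance pan and tare

ROBOT

A 6-joint arm with a two-finger parallel gripper is mounted at the origin on the work surface. World frame = base frame: x ahead of the robot, y to its left, z up, the work surface at z = 0. Lengths are in mm, angles in rad, forces in N, time in s.
With the tool pointing down it reaches from about 300 to 775 mm from the base axis. Payload 14.6 kg.
Tool frame: the origin (TCP) lies at the very end of the fingers, on their centre line; the grasp point (between the pads) lies 19 mm behind it; z points along the fingers, y is the line along which they close (so a half turn about z gives the same grasp; the last joint's range is limited). The gripper opens to 94 mm and grips with 3 to 60 N. Pads are 16 mm wide; open, the fingers measure 119 mm over their backs; the gripper's body (75 mm by 177 mm) begins 78 mm behind the grasp point.
Start: joints at [-1.227, 0.3, 1.521, -0, 1.321, -0.067], TCP at [219.631, -504.234, 205.446] pointing down, gripper open.
Joint ranges: [-3.03, 3.03], [-0.79, 2.21], [0.23, 2.52], [-1.04, 4.18], [0, 3.07], [-2.55, 2.55]. Speed limits (rad/s): [2.22, 2.22, 2.57, 3.14, 3.14, 3.14].

INTERFACE

Orientations are given as [roll, pitch, yaw] about the fixed x, y, z axes, in that order (R = Rz(yaw) Ry(pitch) Rx(roll)).
In Python, from cell import manip gives the robot as it stands.
- The arm moves only by the tool servo_tool, never from a script. Its argument "motion" is a list that holds one entry, the list of rows, each a list of 7 numbers: the shift along the world's x, y, z as a fraction of full scale, then the turn, a rotation vector about the world's x, y, z as a fraction of full scale, then the closure, from 0 (fully open) to 1 (shut). In form: [[[x, y, z, rx, ry, rz, gripper], ...]]. A call has 1 to 10 rows; each row is the pose to reach, as a shift and turn from the pose commanded when the call began, turning the shorter way round; what a row does not reach only later rows make up. Full scale, the value 1, is 0.5 m for a shift and pi rad for a turn. A row lasts 1/10 s, in which the tool goes at most 50 mm and 8.59 degrees, less where a joint would pass 70% of its speed; a pose out of reach is approached as far as the arm can. A call with a number of a shift or a turn outside -1 to 1 is refused whole. A call with a gripper value outside its range is refused whole. The fingers move at their own pace and stop on an object; "newtons" is the grip in N (left out, the last holds). Time passes only in rows, so rows that repeat a pose let the fingers close. It gives the time, the measured TCP pose, the force, the opening and the grip force at its end, in the units of the state.
- manip.read_state(): the state, without advancing time (a new reading comes with each control period).
- manip.camera(name): name is "side" or "top" or "wrist"; returns a dict with "frame" (400x640x3 uint8, red, green, blue), "range_z" (400x640 float32, mm along the optical axis (not along the pixel's ray), 0 where there is no reading), "vfov" (degrees; the focal length in pixels is half the picture's height over the tangent of half this angle, whatever the lens; pixels are square), "cx", "cy" (the principal point, pixels), "k1" (the pictures are not rectified: a ray, as slopes to the right and down, at radius r is drawn at 1 + k1 r^2 times it, then the intrinsics apply), "cam_to_world" (4x4, takes a point from camera to world coordinates). Camera axes: x right, y down, z forward; pixel columns grow to the right and rows downward; lengths in mm; the calibration is good to about 2 mm. A picture is of the moment at which its call begins.
- manip.sign_off(): hands the job in; it is judged then, once.
The state is a dict: "clock": time; "joints": joint angles; "qd": joint speeds; "effort": joint torques, N m; "eef_pos": TCP position; "eef_rot": TCP orientation; "wrist_force": force on the tool from outside, world axes, zero at the start; "moment": the same for the moment, N m; "finger_gap": finger opening in mm; "finger_force": force on a finger pad.
Only numpy, scipy, OpenCV 4.12 (cv2) and the standard library are available. Lean on these libraries where they do the work, as an engineer would, in place of code of your own. Each camera call takes 0.05 s, during which the arm holds its last target. There are 200 camera calls.

TASK

The amber density bottle was set down off-centre on the small round pan of the lab balance: with light taps of the closed fingertips low on its belly, nudge it until it stands upright in the middle of the pan, never taking it between the fingers, lifting or toppling it, and without leaning on the pan. Then, with your hand off the bottle, press the blue tare key right down, let it come back up and move clear. Leave the grey power key and everything else on the bench alone.

Things in the scene. Friction and masses are not known exactly. Their poses are not given: they have to be found in the camera images.
- balance: white lab balance, 200 wide (y) x 250 deep (x) mm, fixed to the bench; origin at the centre of its footprint on the bench; x points from its front (display and keys, towards the robot) to its rear, y to its left, z up. Rear housing (x from -40 to 125 mm) is level, its top 58 mm up; the front panel slopes down towards the robot by 0.15 rad
- pan: round steel weighing pan, 90 mm across, 4 mm thick, fixed on the balance, its underside 6 mm above the housing; origin at the centre of its top face (68 mm above the bench), z up; two thin stamped rings, 43 and 83 mm across, are concentric with it. Its yaw means nothing
- bottle: amber glass density bottle, white label band and stopper, loose on the pan, about 45 g, 71 mm tall; origin at the centre of its foot, z up. Foot 26 mm across; belly 40 mm across from 10 to 18 mm up, tapering to a 15 mm neck at 42 mm. Starts 17 to 28 mm off the pan's centre in any direction. Pushed slowly on the belly it slides (under 1 N); pushed above about 20 mm it topples; over 5 N on it fails
- tare_key (a joint): travel of the blue tare key at the right of the display (towards -y of the balance), in m: 0 up, 0.004 fully down; it is sprung (about 1.2 N to start, 4 N at the bottom), counts as pressed from 0.003, and comes up by itself
- tare_key_top (a point): centre of the top face of the blue tare key; the cap is 19 x 30 mm (x, y) and stands 7 mm off the sloping panel; it moves at right angles to the panel, 0.15 rad off vertical, so pressing straight down works
- power_key (a joint): travel of the grey power key at the left of the display (mirror image of the tare key), in m: 0 up; to be left alone
- weight: bystander: knobbed brass calibration weight, 23 mm across, 40 mm tall, on the bench to the left of the balance; origin at the centre of its underside
- vial_a: bystander: white control vial with orange cap, 26 mm across, 52 mm tall, on the bench to the right of the balance; origin at the centre of its underside
- vial_b: bystander: white control vial with green cap, same size, on the bench to the right of the balance; origin at the centre of its underside
- marker: bystander: black marker pen, 130 mm long, 12 mm thick, lying on the clipboard at the left; origin under its middle, x along the pen
- dish: bystander: round open steel dish, 76 mm across, 16 mm tall, at the back left; origin at the centre of its underside
- canister: bystander: lidded steel cotton-wool canister, 93 mm across, 119 mm tall, at the front right; origin at the centre of its underside
- spray: bystander: pale blue spray bottle with white pump, 38 mm across, 121 mm tall, at the back right; origin at the centre of its underside
Not all that is in view belongs to the job. What is meant by the bottle is not black or green, and is the smaller of those in its own colour.

How it is judged (in metres and radians):
On the way, in this order (a step that is already met when the one before it is completed fails the run):
1. the bottle stands upright and still in the middle of the pan, with the hand off it (horizontal distance between bottle and pan below 0.005 m and angle between bottle's own z axis and vertical below 0.05 rad and linear speed of bottle below 0.01 m/s and contact force between the arm and bottle below 0.02 N), for 0.3 s.
2. the tare key is pressed right down (value of joint tare_key above 0.003 m).
At the end, for the whole second after the job is handed in: the bottle stands upright (within 3 degrees) and still on the pan with its axis within 5 mm of the pan's centre, after that the tare key has been pressed at least 3 mm down and is up again (horizontal distance between bottle and pan below 0.005 m and angle between bottle's own z axis and vertical below 0.05 rad and z of bottle in the frame of pan between -0.002 and 0.002 m and linear speed of bottle below 0.01 m/s and value of joint each of tare_key, power_key below 0.001 m); the robot touches nothing.
It fails at once if the bottle is taken between the fingers, lifted (over 9 mm), toppled or knocked off the pan ((horizontal distance between the grasp point and bottle below 0.016 m and z of the grasp point in the frame of bottle below 0.085 m) or z of bottle in the frame of pan above 0.009 m or angle between bottle's own z axis and vertical above 0.5 rad or z of bottle in the frame of pan below -0.006 m).
It fails at once if the bottle is struck or pushed hard (over 5 N), or the pan is leaned on (over 10 N) (contact force between the arm and bottle above 5 N or contact force between the arm and pan above 10 N).
It fails at once if the tare key is pressed while the bottle is off-centre or being touched (value of joint tare_key above 0.002 m and (horizontal distance between bottle and pan above 0.006 m or contact force between the arm and bottle above 0.05 N)).
It fails at once if the power key is pressed (value of joint power_key above 0.002 m).
It fails at once if something else on the bench is moved (over 15 mm) (distance of any of weight, vial_a, vial_b, marker, dish, canister, spray from where it was at the start of the episode above 0.015 m).
It also fails if it takes over 48 s, if anything falls off the work surface, if the arm or the gripper's body presses on something with over 40 N, if the wrist force passes 120 N, or if a joint passes its speed limit or range.

## Working session

There is one attempt and no reset: what is moved stays moved. The work goes in short steps, Python scripts to look and compute and a tool call to move; the robot and the scene stay as the last step left them, time stands still between calls to the robot, and variables do not carry over. Pictures are saved under pics/ and viewed, at most 10 in all, crops included, and the job is handed in when it is done.

Besides the shell and the picture viewer there is one more tool, called after "Call:" as name([rows], argument=value, ...), one row to a line, values as JSON. servo_tool: Moves the arm, as the interface text tells. Its arguments: {"type":"object","properties":{"motion":{"type":"array"},"newtons":{"type":"number"}},"required":["motion"]}

```bash
mkdir -p pics
cat > h.py <<'E'
import numpy as np, cv2
from cell import manip
def rays(c,uv):
    uv=np.atleast_2d(np.float64(uv)); f=200/np.tan(np.radians(c['vfov'])/2)
    d=(uv-[c['cx'],c['cy']])/f; s=d.copy()
    for _ in range(20): s=d/(1+c['k1']*(s**2).sum(1,keepdims=True))
    return s
def plane(c,uv,z):
    s=rays(c,uv); T=np.array(c['cam_to_world']); w=np.c_[s,np.ones(len(s))]@T[:3,:3].T; o=T[:3,3]
    return o+w*((z-o[2])/w[:,2])[:,None]
def depth(c,uv):
    s=rays(c,uv); T=np.array(c['cam_to_world']); uvi=np.int32(np.atleast_2d(uv)); z=c['range_z'][uvi[:,1],uvi[:,0]]
    return (np.c_[s,np.ones(len(s))]*z[:,None])@T[:3,:3].T+T[:3,3]
def save(c,n,crop=None,k=1):
    im=c['frame'][...,::-1]
    if crop: x0,y0,x1,y1=crop; im=im[y0:y1,x0:x1]
    cv2.imwrite('pics/'+n,cv2.resize(im,None,fx=k,fy=k,interpolation=cv2.INTER_CUBIC))
E
python3 - <<'E'
from h import *
import pickle
for n in ('top','side'):
    c=manip.camera(n); save(c,n+'0.png'); pickle.dump(c,open(n+'0.pkl','wb'))
    print(n,c['vfov'],c['cx'],c['cy'],c['k1'],np.round(c['cam_to_world'],3).tolist())
print(manip.read_state())
E
```

```text
top 45.637897837213885 321.1702758468799 207.14626415434714 0.01533607907678661 [[-0.004, -0.982, 0.187, 249.878], [-1.0, 0.005, 0.004, 22.191], [-0.005, -0.187, -0.982, 1657.425], [0.0, 0.0, 0.0, 1.0]]
side 48.717497223655506 319.80616979814727 194.70005068750177 -0.027375396368827253 [[-0.724, -0.51, 0.465, -78.08], [-0.69, 0.541, -0.48, 656.075], [-0.007, -0.668, -0.744, 1042.066], [0.0, 0.0, 0.0, 1.0]]
{'clock': 0.1, 'joints': array([-1.22658246e+00,  3.00381100e-01,  1.52151347e+00,  1.92786388e-05,
        1.32072492e+00, -6.65807473e-02]), 'qd': array([ 1.96379109e-03, -2.28123270e-03, -9.70292042e-04,  2.06156918e-04,
       -5.96430405e-05, -2.56614382e-03]), 'effort': array([ 1.86873745e-03, -5.32643616e+01, -3.53283978e+01,  7.09460699e-02,
        2.34522752e-02, -6.15678891e-05]), 'eef_pos': array([ 219.56648385, -504.01088969,  204.96430445]), 'eef_rot': array([-3.14056933e+00, -8.69500967e-05,  4.10789792e-01]), 'wrist_force': array([-0.08961992,  0.23488377, -0.87488542]), 'moment': array([0.01180454, 0.03053111, 0.01237352]), 'finger_force': 0.0, 'finger_gap': 94.18211634209796}
```

View pics/top0.png

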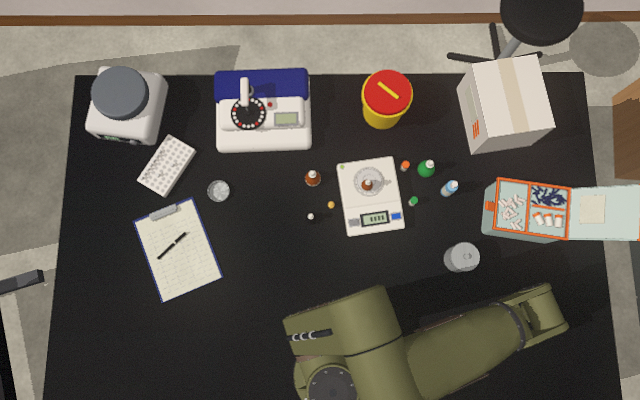

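View pics/side0.png

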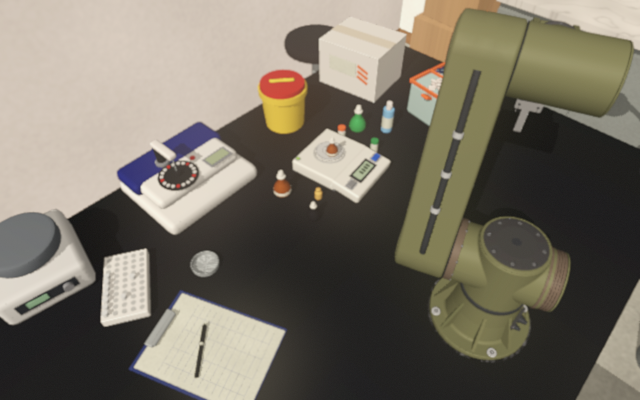

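The top view shows two amber bottles, one on the pan at (368,185) and a bigger one on the bench at (312,178). The green bottle is at (427,168), the brass weight at (331,205), the vials at (405,166) and (413,201), the blue key at (396,216) and the grey key at (354,221). I choose the smaller amber bottle, the one on the pan. The side view shows it at (332,148). I'll check this choice in a crop.

Run:
```python
from h import *
import pickle
t=pickle.load(open('top0.pkl','rb')); s=pickle.load(open('side0.pkl','rb'))
a=t['frame'][150:245,290:440]; b=s['frame'][110:215,265:415]
A=cv2.resize(a,None,fx=5,fy=5,interpolation=2); B=cv2.resize(b,None,fx=5,fy=5,interpolation=2)
cv2.imwrite('pics/c_top.png',A[...,::-1]); cv2.imwrite('pics/c_side.png',B[...,::-1])
h=cv2.cvtColor(t['frame'],cv2.COLOR_RGB2HSV)
# balance outline: white points by depth at housing height
P=np.array([(u,v) for v in range(150,245) for u in range(325,415)]); D=depth(t,P)
col=t['frame'][P[:,1],P[:,0]].astype(int)
m=(D[:,2]>50)&(D[:,2]<63)&(col.min(1)>140)
r=cv2.minAreaRect(np.float32(D[m][:,:2])); print('housing',r)
# blue key
hh=h[P[:,1],P[:,0]]; k=(hh[:,0]>100)&(hh[:,0]<125)&(hh[:,1]>130)&(hh[:,2]>60)&(P[:,1]>205)
print('blue',k.sum(),P[k].mean(0),np.median(D[k],0))
k=(hh[:,0]<18)&(hh[:,1]>110)&(abs(P[:,0]-368)<20)&(abs(P[:,1]-185)<20)
print('amber',k.sum(),P[k].mean(0),np.median(D[k],0)); 
k2=(D[:,2]>80)&(abs(P[:,0]-368)<20)&(abs(P[:,1]-185)<22); print('bottle pts',k2.sum(),D[k2].min(0),D[k2].max(0),D[k2].mean(0))
```

```text
housing ((598.7539672851562, -140.5747833251953), (248.98204040527344, 198.4268798828125), 8.372467994689941)
blue 40 [395.575 215.725] [ 522.74471978 -224.19065045   56.61243434]
amber 57 [365.96491228 185.71929825] [ 616.30233343 -118.37324129  102.91795706]
bottle pts 122 [ 249.87827695 -143.86075109   81.89717092] [ 660.60541638   22.19076437 1657.42533836] [ 595.48852086 -114.43080773  208.01513785]
```

View pics/c_top.png

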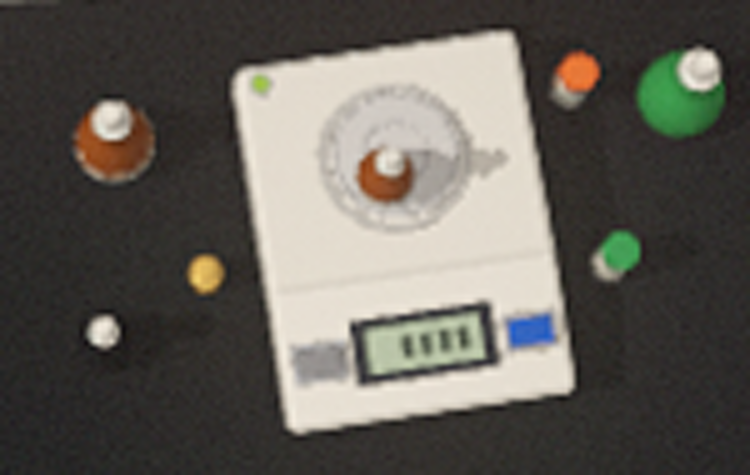

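The crop confirms it: the small amber bottle stands on the pan at crop (385,178), nearer the robot than the pan centre at about (393,157). The blue tare key is at (530,330) and the grey one at (320,362).

Run:
```python
from h import *
import pickle
t=pickle.load(open('top0.pkl','rb')); s=pickle.load(open('side0.pkl','rb'))
f=t['frame']
print('pan',plane(t,[290+393/5,150+157/5],68),'belly',plane(t,[290+384/5,150+180/5],84),'stopper',plane(t,[290+391/5,150+161/5],136))
c,sn=np.cos(np.radians(8.372)),np.sin(np.radians(8.372))
k=plane(t,[395.6,215.7],49)[0]; print('key',k)
```

```text
pan [[ 641.46570311 -134.05644682   68.        ]] belly [[ 621.49320731 -126.01565234   84.        ]] stopper [[ 622.01425445 -125.99676366  136.        ]]
key [ 524.70540397 -225.68367279   49.        ]
```

Call:
servo_tool([
  [[0.1, 0.1, 0.1, 0, 0, 0, 1], [0.2, 0.25, 0.15, 0, 0, 0, 1], [0.3, 0.4, 0.15, 0, 0, 0, 1], [0.4, 0.55, 0.15, 0, 0, 0, 1], [0.5, 0.7, 0.15, 0, 0, 0, 1], [0.58, 0.74, 0.15, 0, 0, 0, 1], [0.58, 0.74, 0.15, 0, 0, 0, 1], [0.58, 0.74, 0.15, 0, 0, 0, 1], [0.58, 0.74, 0.15, 0, 0, 0, 1]],
])

```text
clock: 1.0
eef_pos: [488.5, -159.0, 278.7]
eef_rot: [-3.141, 0.0, 0.411]
wrist_force: [-0.2, 0.2, -0.5]
finger_gap: 25.9
finger_force: 0.0
```

Run:
```python
from h import *
c=manip.camera('wrist'); save(c,'w1.png'); print(c['vfov'],c['k1'],np.round(c['cam_to_world'],3).tolist()); print(manip.read_state()['eef_pos'])
import pickle; pickle.dump(c,open('w1.pkl','wb'))
```

```text
65.1034899736206 -0.04125917265096879 [[0.399, -0.879, -0.259, 564.669], [-0.917, -0.383, -0.114, -125.191], [0.001, 0.283, -0.959, 457.244], [0.0, 0.0, 0.0, 1.0]]
[ 491.70830172 -154.23914984  278.78692137]
```

View pics/w1.png

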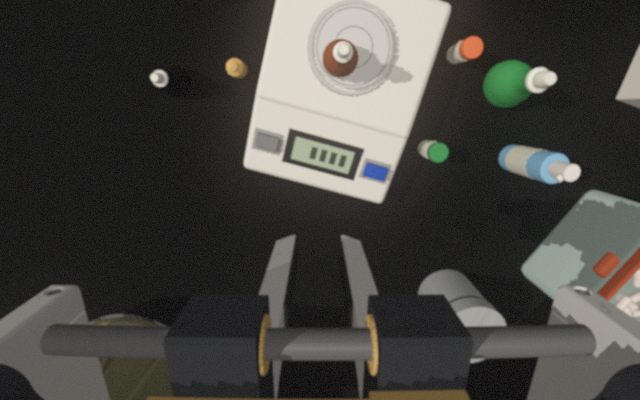

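The wrist view shows the pan at (352,47) with the bottle at (341,57). The tare key is at (376,171), the power key at (267,140), and the half-closed fingers are at the bottom.

```bash
cat > meas.py <<'E'
from h import *
def circ(p):
    A=np.c_[2*p,np.ones(len(p))]; x=np.linalg.lstsq(A,(p**2).sum(1),rcond=None)[0]; return x[:2],np.sqrt(x[2]+x[:2]@x[:2])
def measure(c,g=(641,-134),dbg=False):
    v,u=np.mgrid[0:400,0:640]; P=np.c_[u.ravel(),v.ravel()]; X=plane(c,P,68)[:,:2]
    near=np.hypot(*(X-g).T)<75; P,X=P[near],X[near]; D=depth(c,P); col=c['frame'][P[:,1],P[:,0]]
    hs=cv2.cvtColor(col[None],cv2.COLOR_RGB2HSV)[0]
    ok=c['range_z'][P[:,1],P[:,0]]>0
    pd=ok&(D[:,2]>63.5)&(D[:,2]<72)&(np.hypot(*(D[:,:2]-g).T)<60)
    q=np.float32(D[pd][:,:2]); h=cv2.convexHull(q)[:,0]
    print('pan hull circle',circ(h.astype(float)),'z',np.median(D[pd][:,2]),pd.sum())
    am=ok&((hs[:,0]<20)&(hs[:,1]>110))&(D[:,2]>70)&(D[:,2]<125)
    print('amber',am.sum(),'circle of belly pts:')
    b=am&(D[:,2]>76)&(D[:,2]<88)
    if b.sum()>10: print('  belly',b.sum(),circ(D[b][:,:2]))
    st=ok&(D[:,2]>126)&(D[:,2]<150)&(np.hypot(*(D[:,:2]-g).T)<40)
    if st.sum(): print('  stopper',st.sum(),np.median(D[st],0),cv2.minEnclosingCircle(np.float32(D[st][:,:2])))
E
python3 - <<'E'
from meas import *
import pickle
for n in ('w1','top0','side0'): print(n); measure(pickle.load(open(n+'.pkl','rb')))
c=pickle.load(open('w1.pkl','rb'))
print('pan',plane(c,[352.5,47],68),'stop',plane(c,[344,51],133))
h=cv2.cvtColor(c['frame'],cv2.COLOR_RGB2HSV); m=((h[...,0]>105)&(h[...,0]<125)&(h[...,1]>150)).copy()
v,u=np.nonzero(m[140:200,350:400]); p=np.c_[u+350,v+140]; print('key',p.mean(0),len(p),plane(c,p.mean(0),54),np.median(depth(c,p),0))
E
```

```text
w1
pan hull circle (array([ 644.79355632, -133.68603772]), np.float64(44.74495970674432)) z 67.4574879376255 4009
amber 310 circle of belly pts:
  stopper 218 [ 624.48420931 -124.87763036  135.99620364] ((625.0468139648438, -125.12104797363281), 9.357992172241211)
top0
pan hull circle (array([ 642.44344446, -134.54791246]), np.float64(56.74723309155491)) z 67.52726288071312 380
amber 57 circle of belly pts:
  stopper 20 [ 622.382065   -125.03035057  134.64130895] ((622.7423095703125, -126.00594329833984), 8.227811813354492)
side0
pan hull circle (array([ 641.40162131, -132.4783381 ]), np.float64(50.897678792741765)) z 68.68997482131181 283
amber 78 circle of belly pts:
  stopper 29 [ 623.69831312 -122.71797934  132.06792889] ((624.723876953125, -125.03572082519531), 10.108819961547852)
pan [[ 644.89027438 -133.54825343   68.        ]] stop [[ 625.02589584 -126.23100499  133.        ]]
key [375.27555556 171.64      ] 225 [[ 524.25648479 -224.78901479   54.        ]] [ 524.29758967 -224.59957824   54.34636319]
```

Call:
servo_tool([
  [[0.03, 0.01, 0, 0, 0, -0.045, 1], [0.06, 0.02, -0.03, 0, 0, -0.09, 1], [0.09, 0.03, -0.06, 0, 0, -0.135, 1], [0.12, 0.05, -0.1, 0, 0, -0.18, 1], [0.14, 0.07, -0.14, 0, 0, -0.22, 1], [0.14, 0.07, -0.18, 0, 0, -0.253, 1], [0.14, 0.07, -0.2, 0, 0, -0.253, 1], [0.14, 0.07, -0.2, 0, 0, -0.253, 1], [0.14, 0.07, -0.2, 0, 0, -0.253, 1]],
])

```text
clock: 1.95
eef_pos: [557.7, -126.3, 179.5]
eef_rot: [-3.142, -0.001, -0.382]
wrist_force: [-0.1, -0.2, 0.7]
finger_gap: 0.6
finger_force: 0.0
```

Call:
servo_tool([
  [[0, 0, 0, 0, 0, 0, 1], [0, 0, 0, 0, 0, 0, 1]],
])

```text
clock: 2.15
eef_pos: [557.8, -126.2, 179.6]
eef_rot: [-3.141, -0.001, -0.383]
wrist_force: [0.1, -0.2, 0.3]
finger_gap: 0.7
finger_force: 0.0
```

Call:
servo_tool([
  [[0.027, 0.017, -0.05, 0, 0, 0, 1], [0.05, 0.033, -0.1, 0, 0, 0, 1], [0.05, 0.033, -0.15, 0, 0, 0, 1], [0.05, 0.033, -0.19, 0, 0, 0, 1], [0.05, 0.033, -0.206, 0, 0, 0, 1], [0.05, 0.033, -0.206, 0, 0, 0, 1], [0.05, 0.033, -0.206, 0, 0, 0, 1]],
])

```text
clock: 2.85
eef_pos: [583.2, -109.7, 77.0]
eef_rot: [-3.141, -0.002, -0.384]
wrist_force: [-0.2, 1.2, -0.2]
finger_gap: 0.1
finger_force: 0.0
```

Run:
```python
from meas import *
c=manip.camera('wrist'); save(c,'w2.png'); measure(c,(643,-134)); print(manip.read_state()['eef_pos'])
```

```text
pan hull circle (array([ 644.83789559, -133.94719821]), np.float64(44.722752935118066)) z 67.28368947689098 13906
amber 2260 circle of belly pts:
  belly 21 (array([ 625.95710572, -125.80320328]), np.float64(18.28909646356742))
  stopper 1004 [ 627.52958626 -126.08268555  136.15707459] ((625.585693359375, -125.38829040527344), 9.298319816589355)
[ 583.24909492 -109.68088281   77.13329783]
```

View pics/w2.png

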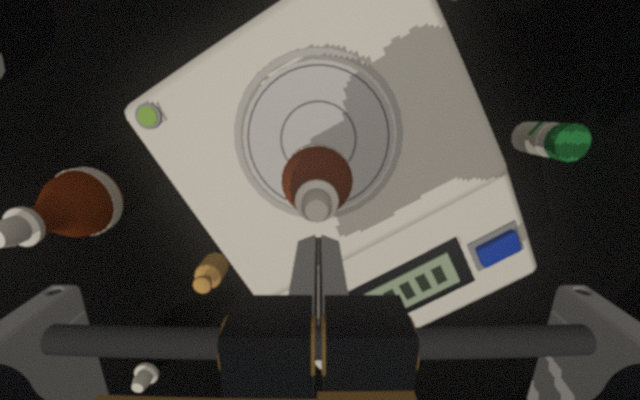

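The fingertip is lined up behind the bottle, with the belly at (317,180) and the pan rings centred at about (318,137). I'll push slowly.

Call:
servo_tool([
  [[0.0074, -0.003, 0, 0, 0, 0, 1], [0.0148, -0.006, 0, 0, 0, 0, 1], [0.0204, -0.0083, 0, 0, 0, 0, 1], [0.0241, -0.0098, 0, 0, 0, 0, 1], [0.0278, -0.0113, 0, 0, 0, 0, 1], [0.0306, -0.0124, 0, 0, 0, 0, 1], [0.0334, -0.0135, 0, 0, 0, 0, 1], [0.0361, -0.0146, 0, 0, 0, 0, 1], [0.0389, -0.0158, 0, 0, 0, 0, 1], [0.0417, -0.0169, 0, 0, 0, 0, 1]],
])

```text
clock: 3.9
eef_pos: [603.6, -117.9, 75.7]
eef_rot: [-3.142, 0.0, -0.384]
wrist_force: [0.2, -0.0, 1.3]
finger_gap: 0.2
finger_force: 0.1
```

Run:
```python
from meas import *
c=manip.camera('wrist'); save(c,'w3.png'); measure(c,(643,-134)); s=manip.read_state(); print(s['eef_pos'],s['wrist_force'])
```

```text
pan hull circle (array([ 644.84312353, -133.93221763]), np.float64(44.618682808184346)) z 67.22830289013686 12383
amber 2475 circle of belly pts:
  belly 46 (array([ 631.25804527, -127.85006807]), np.float64(19.046442134455525))
  stopper 1559 [ 630.78376815 -127.10991324  132.68475248] ((623.6492309570312, -125.3310775756836), 17.851303100585938)
[ 603.71629279 -117.99573058   75.69482945] [ 0.42712704  0.97538632 -0.1063593 ]
```

Call:
servo_tool([
  [[0.0028, -0.0011, 0, 0, 0, 0, 1], [0.0056, -0.0022, 0, 0, 0, 0, 1], [0.0083, -0.0033, 0, 0, 0, 0, 1], [0.0111, -0.0044, 0, 0, 0, 0, 1], [0.0139, -0.0055, 0, 0, 0, 0, 1], [0.0167, -0.0066, 0, 0, 0, 0, 1], [0.0195, -0.0077, 0, 0, 0, 0, 1], [0.0215, -0.0086, 0, 0, 0, 0, 1], [0.0215, -0.0086, 0, 0, 0, 0, 1]],
])

```text
clock: 4.85
eef_pos: [614.3, -122.3, 75.7]
eef_rot: [-3.142, -0.0, -0.384]
wrist_force: [1.1, -0.6, -0.4]
finger_gap: 0.1
finger_force: 0.0
```

```bash
sed -i 's/    st=ok/    e=manip.read_state()["eef_pos"][:2]\n    st=ok\&(np.hypot(*(D[:,:2]-e).T)>17)/' meas.py
python3 - <<'E'
from meas import *
c=manip.camera('wrist'); save(c,'w4.png',(190,0,450,260),2); measure(c,(643,-134)); s=manip.read_state(); print(s['eef_pos'],s['wrist_force'])
E
```

```text
pan hull circle (array([ 644.87412042, -133.8364206 ]), np.float64(44.689503467449015)) z 67.22618728131978 10898
amber 2488 circle of belly pts:
  belly 51 (array([ 642.19243101, -132.77111631]), np.float64(18.79307706767036))
  stopper 1007 [ 644.61081938 -133.49647545  135.43962765] ((642.48486328125, -132.6995391845703), 9.24362564086914)
[ 614.25504733 -122.21305335   75.66613761] [ 0.5234964   0.53988726 -0.24779805]
```

View pics/w4.png

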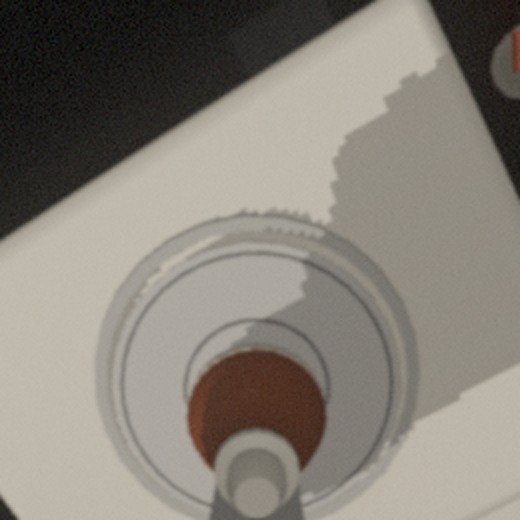

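The bottle is almost centred, about 2.6 mm short along the push and on the centre line sideways. I'll push 2.5 mm more and then back off.

Call:
servo_tool([
  [[0.0024, -0.001, 0, 0, 0, 0, 1], [0.0046, -0.0019, 0, 0, 0, 0, 1], [0.0046, -0.0019, 0, 0, 0, 0, 1], [0.003, -0.0012, 0, 0, 0, 0, 1], [-0.005, 0.002, 0, 0, 0, 0, 1], [-0.02, 0.008, 0, 0, 0, 0, 1], [-0.05, 0.02, 0, 0, 0, 0, 1], [-0.1, 0.04, 0.02, 0, 0, 0, 1], [-0.1, 0.04, 0.06, 0, 0, 0, 1], [-0.1, 0.04, 0.06, 0, 0, 0, 1]],
])

```text
clock: 5.9
eef_pos: [564.7, -102.1, 108.2]
eef_rot: [-3.141, -0.004, -0.384]
wrist_force: [0.1, 0.7, -0.1]
finger_gap: 0.2
finger_force: 0.0
```

Run:
```python
from meas import *
for n in ('wrist','top','side'):
    c=manip.camera(n); save(c,n+'5.png'); print(n); measure(c,(643,-134))
    if n=='wrist':
        h=cv2.cvtColor(c['frame'],cv2.COLOR_RGB2HSV); v,u=np.nonzero((h[...,0]>105)&(h[...,0]<125)&(h[...,1]>150)); p=np.c_[u,v]; D=depth(c,p); k=np.hypot(*(D[:,:2]-[524,-225]).T)<25; print('key',k.sum(),np.median(D[k],0) if k.sum() else '',D[k].min(0),D[k].max(0))
print(manip.read_state()['eef_pos'])
```

```text
wrist
pan hull circle (array([ 644.9394587 , -133.93272582]), np.float64(44.6688344395573)) z 67.31442618536853 10782
amber 1618 circle of belly pts:
  stopper 776 [ 644.01935035 -133.3464914   136.19745439] ((644.2687377929688, -133.37367248535156), 9.251193046569824)
key 658 [ 524.83697439 -224.56785493   54.25173149] [ 514.85581439 -238.82969025   51.71861105] [ 534.19282644 -209.38866919   56.82411229]
top
pan hull circle (array([ 683.32976251, -128.31740424]), np.float64(19.965464957178426)) z 64.85423628387866 11
amber 0 circle of belly pts:
side
pan hull circle (array([ 645.00960822, -132.21230051]), np.float64(52.96837920488507)) z 68.73928843777355 209
amber 62 circle of belly pts:
  stopper 9 [ 640.4471592  -131.3628258   129.24469806] ((639.7240600585938, -132.600830078125), 7.050074100494385)
[ 563.99903506 -102.17480263  105.07734405]
```

Call:
servo_tool([
  [[-0.01, -0.05, 0, 0, 0, 0.045, 1], [-0.03, -0.11, 0, 0, 0, 0.09, 1], [-0.05, -0.17, 0, 0, 0, 0.135, 1], [-0.07, -0.22, 0, 0, 0, 0.169, 1], [-0.079, -0.245, 0, 0, 0, 0.169, 1], [-0.079, -0.245, -0.02, 0, 0, 0.169, 1], [-0.079, -0.245, -0.06, 0, 0, 0.169, 1], [-0.079, -0.245, -0.08, 0, 0, 0.169, 1], [-0.079, -0.245, -0.08, 0, 0, 0.169, 1], [-0.079, -0.245, -0.08, 0, 0, 0.169, 1]],
])

```text
clock: 7.05
eef_pos: [525.1, -224.1, 65.8]
eef_rot: [-3.141, 0.0, 0.147]
wrist_force: [-0.3, 0.2, 1.0]
finger_gap: 0.5
finger_force: 0.0
```

Run:
```python
from meas import *
c=manip.camera('wrist'); save(c,'w6.png'); measure(c,(643,-134))
s=manip.read_state(); print(s['eef_pos'],s['wrist_force'])
```

```text
pan hull circle (array([ 643.55745405, -134.53462148]), np.float64(43.840741921768114)) z 67.32555966442533 10375
amber 3286 circle of belly pts:
  belly 156 (array([ 643.48686739, -134.5120395 ]), np.float64(18.202428396590342))
[ 525.20761167 -224.36791293   66.20184829] [-0.32342469  1.68553732  0.89036225]
```

View pics/w6.png

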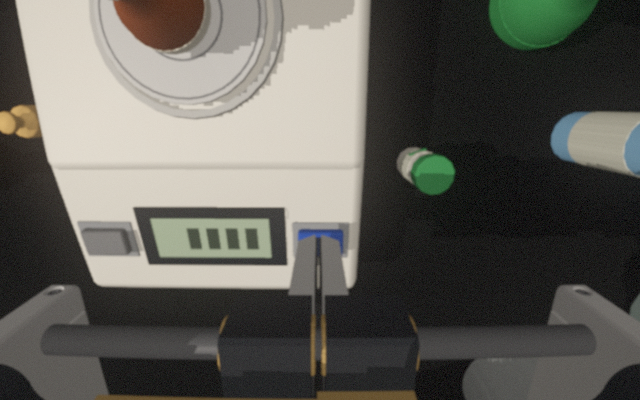

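The fingertip is over the blue key at (320,240), clear of the display. The bottle stands centred on the pan. I'll press now.

Call:
servo_tool([
  [[0, 0, -0.01, 0, 0, 0, 1], [0, 0, -0.018, 0, 0, 0, 1], [0, 0, -0.022, 0, 0, 0, 1], [0, 0, -0.025, 0, 0, 0, 1], [0, 0, -0.027, 0, 0, 0, 1], [0, 0, -0.027, 0, 0, 0, 1], [0, 0, -0.027, 0, 0, 0, 1]],
])

```text
clock: 7.8
eef_pos: [525.0, -224.7, 52.5]
eef_rot: [3.141, -0.001, 0.147]
wrist_force: [2.9, 1.4, 3.8]
finger_gap: 0.3
finger_force: 2.1
```

Call:
servo_tool([
  [[0, 0, -0.001, 0, 0, 0, 1], [0, 0, -0.002, 0, 0, 0, 1], [0, 0, -0.002, 0, 0, 0, 1]],
])

```text
clock: 8.1
eef_pos: [525.2, -224.8, 52.1]
eef_rot: [3.141, -0.001, 0.147]
wrist_force: [1.8, 3.3, 10.8]
finger_gap: 0.4
finger_force: 5.4
```

Run:
```python
from h import *
a=[]
for i in range(4):
    c=manip.camera('wrist'); s=manip.read_state(); a.append(np.r_[s['wrist_force'],s['eef_pos']])
print(np.round(a,2))
```

```text
[[   1.03    3.32   11.56  525.14 -224.77   52.06]
 [   1.27    2.53   10.9   525.17 -224.78   52.09]
 [   1.86    3.43   11.25  525.19 -224.79   52.07]
 [   0.94    2.28   11.01  525.16 -224.81   52.06]]
```

Force has jumped to 11 N, so the key is at its bottom stop. I'll lift straight up and move clear.

Call:
servo_tool([
  [[0, 0, 0.005, 0, 0, 0, 1], [0, 0, 0.02, 0, 0, 0, 1], [0, 0, 0.06, 0, 0, 0, 1], [0, 0, 0.12, 0, 0, 0, 1], [-0.05, 0, 0.2, 0, 0, 0, 1], [-0.1, 0, 0.25, 0, 0, 0, 1], [-0.1, 0, 0.25, 0, 0, 0, 1], [-0.1, 0, 0.25, 0, 0, 0, 1], [-0.1, 0, 0.25, 0, 0, 0, 1]],
])

```text
clock: 9.2
eef_pos: [474.6, -224.5, 175.0]
eef_rot: [-3.14, 0.002, 0.147]
wrist_force: [0.9, -0.3, -1.1]
finger_gap: 0.5
finger_force: 0.0
```

Run:
```python
from meas import *
c=manip.camera('wrist'); save(c,'w7.png'); measure(c,(643,-134))
h=cv2.cvtColor(c['frame'],cv2.COLOR_RGB2HSV); v,u=np.nonzero((h[...,0]>105)&(h[...,0]<125)&(h[...,1]>150)); p=np.c_[u,v]; D=depth(c,p); k=np.hypot(*(D[:,:2]-[524,-225]).T)<25; print('key',k.sum(),np.median(D[k],0))
print(manip.read_state()['eef_pos'])
```

```text
pan hull circle (array([ 642.00006829, -134.17354588]), np.float64(42.24739750215811)) z 67.38871809311064 3285
amber 49 circle of belly pts:
key 461 [ 523.91362534 -225.84691439   54.21505163]
[ 474.66754799 -224.45396267  174.80302437]
```

View pics/w7.png

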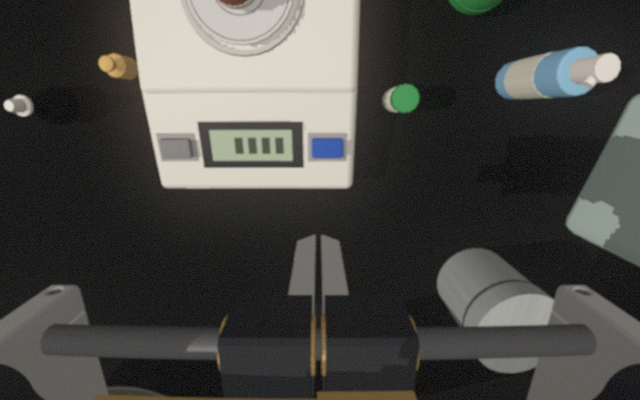

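The key is back up (54.2 mm, as before the press), the hand is clear, and the visible part of the bottle stands central on the pan at (243,0).

```bash
python3 -c "
from cell import manip; print(manip.sign_off())"
```

```text
the job is handed in; nothing more can be done
None
```

I nudged the amber bottle to about 1 mm from the pan's centre by the wrist camera, pressed the blue tare key down to its stop, saw it come back up, moved the hand clear and handed the job in at about 9 s; no verdict came back.

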